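# Shim a rocking laboratory balance

## Task

The balance on the bench leans and rocks because its front right foot (front = the display side, right = as seen from the robot) is too short. With the fingertips, push the wooden wedge along the bench, thin end first, under that foot, just far enough that the balance stands level on all its feet, then leave it there and draw the hand clear. Only push the wedge, never pick it up; do not touch the balance or shove it along the bench, and leave everything else standing where it is.

Things in the scene. Friction and masses are not known exactly. Their poses are not given: they have to be found in the camera images.
- balance: White top-pan balance, 190 (x) x 216 (y) x 68 mm, 1.2 kg, loose. Origin: bench point under its centre once level; x points from its display side (front) to its back, y to the left, z up. Underside 21 mm above the bench when level. Dark rubber feet, 24 mm diameter with hemispherical bottoms, at x = +-70, y = +-85 mm; the one at -70, -85 is 7 mm too short: it leans there, about 0.065 rad.
- short_foot (a point): Lowest point, on the axis, of the short foot (front right), on the bench at first; 7 mm above the bench the balance is level, higher it leans the other way. The balance's front face is 25 mm in front of this axis, its right side face 23 mm beside it. About 2 N rest on this foot, more once it is past level.
- balance_base (a point): The middle of the underside of the balance (22 mm above its origin).
- wedge: Plain wooden wedge, loose, 110 (x) x 40 (y) mm, about 35 g; thins evenly from 18 mm thick at x = -55 mm (upright end face) to 2 mm at x = +55 mm (slope 0.145). Origin: centre of its underside. Level when the thin end is 34 mm past the short foot's axis (8 mm either way will do). Starts before the balance, left or right of the short foot's line, pointing roughly along the balance's x.
- wedge_center (a point): On the wedge's middle line, 8 mm above its origin.
- block: Bystander: flat rectangular wooden block, 75 x 50 x 24 mm, the same wood as the wedge but not tapered, shorter and wider, lying in front of the balance on the other side of the short foot's line from the wedge. Origin: centre of its underside.
- beaker: Bystander: glass beaker, 64 mm diameter, 85 mm high, right of the balance. Origin: centre of its underside.
- bottle: Bystander: white plastic bottle, 56 mm diameter, 130 mm high, left of the balance. Origin: centre of its underside.
- dish: Bystander: shallow glass dish, 84 mm diameter, 15 mm high, front left of the balance. Origin: centre of its underside.
- stopper: Bystander: dark rubber stopper, 28 to 36 mm diameter, 28 mm high, to the right in front of the balance. Origin: centre of its underside.
- spoon: Bystander: steel spoon 150 mm long, lying flat on the bench at the right. Origin: about its middle.
Mind the look-alikes: they are no part of the job. Leave any black look-alike of the wedge alone.

How it is judged:
By the outcome, as a careful person would: the job done as asked, in the order asked, and still so for the second after the job is handed in, with the robot touching nothing.
It also fails if it takes over 51 s, if anything falls off the work surface, if the arm or the gripper's body presses on something with over 40 N, if the wrist force passes 120 N, or if a joint passes its speed limit or range.

## Robot

A 6-joint arm with a two-finger parallel gripper is mounted at the origin on the work surface. World frame = base frame: x ahead of the robot, y to its left, z up, the work surface at z = 0. Lengths are in m, angles in rad, forces in N, time in s.
With the tool pointing down it reaches from about 0.35 to 0.775 m from the base axis. Payload 7.3 kg.
Tool frame: the origin (TCP) lies midway between the tips of the shut fingers; the grasp point (between the pads) lies robot.grasp_offset behind it (robot.grasp_offset is the distance from the TCP to the grasp point, in m); z points along the fingers, x is the direction in which the jaws open and shut, and the axes are right-handed (so a half turn about z gives the same grasp; the last joint's range is limited). The gripper opens to 92 mm and grips with 3 to 60 N. Pads are 19 mm wide; open, the fingers measure 130 mm over their backs; the gripper's body (75 mm by 190 mm) begins 47 mm behind the grasp point.
Start: joints at [-1.304, 0.342, 1.524, -0, 1.275, -0.146], TCP at [0.211, -0.481, 0.227] pointing down, gripper open.
Joint ranges: [-2.53, 2.53], [-0.77, 2.02], [0.04, 2.7], [-1, 4.14], [0.28, 2.66], [-3.11, 3.11]. Speed limits (rad/s): [2.57, 2.57, 3.14, 3.14, 3.14, 3.14].

## Interface

Orientations are given as [roll, pitch, yaw] about the fixed x, y, z axes, in that order (R = Rz(yaw) Ry(pitch) Rx(roll)).
In Python, from cell import robot gives the robot as it stands. The module is installed in compiled form; this text tells all that it offers.
- The arm moves only by the tool move_arm, never from a script. Its argument "increments" is a list of rows, each a list of 7 numbers: the finger opening in mm, from 0 to 91.8, then the shift along the tool's x, y, z in mm, then the turn, a rotation vector about the tool's x, y, z in rad. A call has 1 to 12 rows; each row shifts and turns the pose as measured when the row begins, along the tool's axes as they then stand; what a row does not reach is not made up. A row lasts 1/8 s, in which the tool goes at most 62.5 mm and 10.7 degrees, less where a joint would pass 70% of its speed; a pose out of reach is approached as far as the arm can. A call is refused whole if a number of a shift passes 62.5 or a number of a turn 0.188, either way. A call with a gripper value outside its range is refused whole. The fingers move at their own pace and stop on an object; "newtons" is the grip in N (left out, the last holds). Time passes only in rows, so rows that do not move let the fingers close. It gives the time, the measured TCP pose, the force and the opening at its end, in the units of the state.
- robot.observe(): the state, without advancing time (a new reading comes with each control period).
- robot.read_camera(name): name is "scene" or "top" or "wrist"; returns a dict with "img" (420x560x3 uint8, red, green, blue), "fx", "fy", "cx", "cy" (pixels), "T" (4x4, takes a point from camera to world coordinates). Camera axes: x right, y down, z forward; pixel columns grow to the right and rows downward; lengths in m; the calibration is good to about 2 mm. A picture is of the moment at which its call begins. There is no depth.
- robot.hand_in(): hands the job in, once; it reports no verdict.
Trained networks look in the newest picture that a camera, given by its name, has taken for a name from the list of things; names that differ only in an ending like _2 or _b are one class to them, and where a whole thing is asked for, a point or a joint stands for the part that bears it (a point fixed in the world has none). Each returns a list of dicts, best first, with "conf" (0 to 1); they miss things now and then, are a little off and sometimes report something else, mostly with a low value. They report only what shows in the picture. A call takes as long as a camera call. They do not tell look-alikes from the thing itself.
- robot.look_for(thing, camera): "rect" ([left, top, width, height] in pixels, round what is visible of it).
The state is a dict: "time": time; "qpos": joint angles; "qvel": joint speeds; "joint_efforts": joint torques, N m; "tool_pos": TCP position; "tool_rot": TCP orientation; "contact_force": force on the tool from outside, world axes, zero at the start; "torque": the same for the moment, N m; "opening": finger opening in m.
Only numpy, scipy, OpenCV 4.12 (cv2) and the standard library are available. Lean on these libraries where they do the work, as an engineer would, in place of code of your own. Each camera call takes 0.05 s, during which the arm holds its last target.

## Working session

There is one attempt and no reset: what is moved stays moved. The work goes in short steps, Python scripts to look and compute and a tool call to move; the robot and the scene stay as the last step left them, time stands still between calls to the robot, and variables do not carry over. Pictures are saved under pics/ and viewed, and the job is handed in when it is done.

Besides the shell and the picture viewer there is one more tool, called after "Emit:" as name([rows], argument=value, ...), one row to a line, values as JSON. move_arm: Moves the arm, as the interface text tells. Its arguments: {"type":"object","properties":{"increments":{"type":"array"},"newtons":{"type":"number"}},"required":["increments"]}

```bash
mkdir -p pics
cat > h.py <<'E'
import numpy as np, cv2
from cell import robot
def snap(n,f):
    c=robot.read_camera(n); cv2.imwrite('pics/'+f,c['img'][:,:,::-1]); return c
def px2w(c,u,v,z):
    T=np.array(c['T']); d=T[:3,:3]@np.array([(u-c['cx'])/c['fx'],(v-c['cy'])/c['fy'],1]); o=T[:3,3]
    return o+d*(z-o[2])/d[2]
def w2px(c,p):
    T=np.array(c['T']); q=T[:3,:3].T@(np.array(p)-T[:3,3]); return [c['cx']+c['fx']*q[0]/q[2],c['cy']+c['fy']*q[1]/q[2]]
E
python3 - <<'E'
from h import *
s=robot.observe(); print(s['time'],s['tool_pos'],s['tool_rot'],s['opening'],robot.grasp_offset)
for n in ['top','scene']:
    c=snap(n,n+'0.png'); print(n,np.round(c['T'],3).tolist(),c['fx'])
    for t in ['balance','short_foot','wedge','block']: print(t,robot.look_for(t,n)[:3])
E
```

```text
0.0 [ 0.21053715 -0.48050215  0.22606305] [-3.14136464e+00  1.47973526e-03 -1.15799349e+00] 0.09177442684372068 0.0188
top [[0.041, -0.976, 0.212, 0.314], [-0.999, -0.041, 0.003, -0.082], [0.006, -0.212, -0.977, 1.297], [0.0, 0.0, 0.0, 1.0]] 463.78526744414523
balance [{'rect': [235.0, 135.9, 89.4, 75.7], 'conf': 0.55}]
short_foot [{'rect': [238.5, 130.8, 83.8, 81.8], 'conf': 0.88}]
wedge [{'rect': [330.3, 281.7, 39.4, 27.2], 'conf': 0.67}, {'rect': [344.3, 202.5, 23.1, 40.4], 'conf': 0.59}]
block [{'rect': [270.9, 220.9, 27.7, 28.8], 'conf': 0.63}]
scene [[0.693, 0.545, -0.472, 1.187], [0.721, -0.539, 0.436, -0.611], [-0.017, -0.642, -0.766, 1.017], [0.0, 0.0, 0.0, 1.0]] 510.42842789111216
balance [{'rect': [265.9, 192.6, 112.3, 96.7], 'conf': 0.69}]
short_foot [{'rect': [263.1, 189.2, 111.1, 105.0], 'conf': 0.88}]
wedge [{'rect': [195.1, 250.6, 47.7, 28.5], 'conf': 0.75}, {'rect': [149.5, 200.5, 39.4, 29.0], 'conf': 0.63}]
block [{'rect': [248.3, 195.6, 33.5, 23.8], 'conf': 0.77}]
```

Run:
```python
import cv2
a=cv2.imread('pics/top0.png')
cv2.imwrite('pics/top0z.png',cv2.resize(a[110:330,190:450],None,fx=3,fy=2.7,interpolation=cv2.INTER_CUBIC)[:594,:780])
```

```text
(no output)
```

View pics/top0.png

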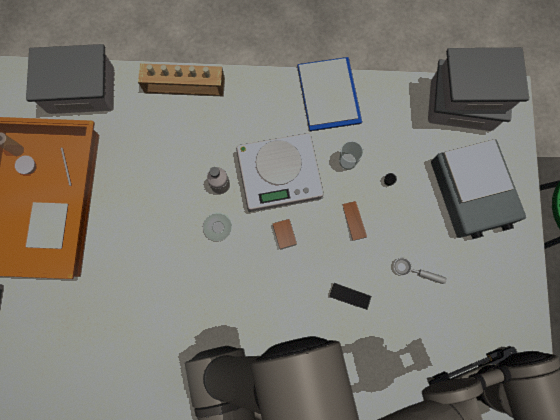

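View pics/scene0.png

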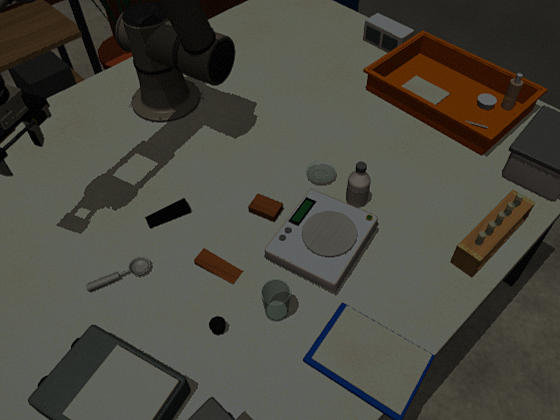

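View pics/top0z.png

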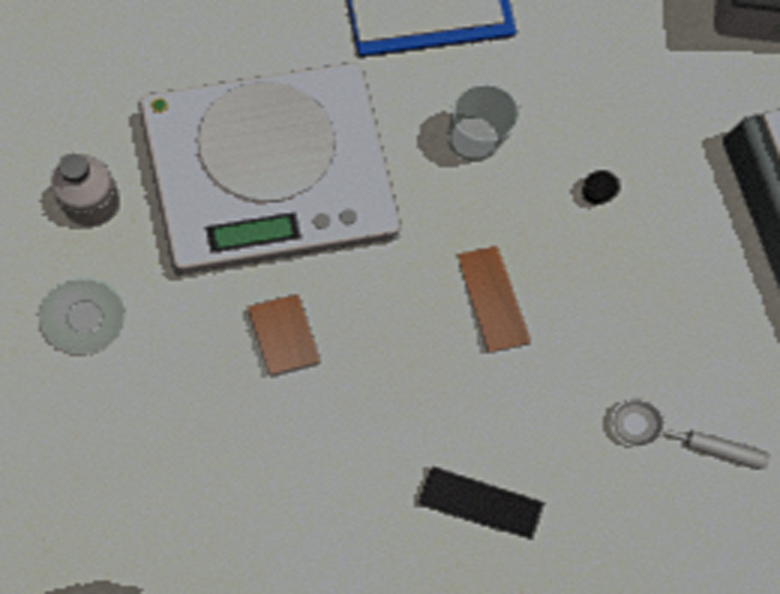

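Run:
```python
from h import *
c=robot.read_camera('top')
z=lambda u,v:(190+u/3,110+v/2.7)
for nm,p,h in [('FL',(175,270),.06),('FR',(400,235),.053),('BR',(360,65),.06),('BL',(143,97),.07),('wfar L',(458,254),.002),('wfar R',(496,247),.002),('wnearL',(486,352),.018),('wnearR',(530,344),.018),('b1',(247,307),.024),('b2',(297,296),.024),('b3',(319,363),.024),('b4',(270,375),.024),('bk',(430,467),.018),('bk',(543,505),.018),('spoon',(605,425),.01)]:
    print(nm,np.round(px2w(c,*z(*p),h),4))
c=snap('wrist','w0.png'); print(np.round(c['T'],3).tolist(),c['fx'])
```

```text
FL [0.6057 0.0186 0.06  ]
FR [ 0.653  -0.1866  0.053 ]
BR [ 0.8347 -0.144   0.06  ]
BL [0.7863 0.0581 0.07  ]
wfar L [ 0.6483 -0.247   0.002 ]
wfar R [ 0.6575 -0.2835  0.002 ]
wnearL [ 0.5406 -0.2725  0.018 ]
wnearR [ 0.5507 -0.3135  0.018 ]
b1 [ 0.5776 -0.0479  0.024 ]
b2 [ 0.5912 -0.0941  0.024 ]
b3 [ 0.5216 -0.1171  0.024 ]
b4 [ 0.5073 -0.0724  0.024 ]
bk [ 0.42   -0.2224  0.018 ]
bk [ 0.3861 -0.3257  0.018 ]
spoon [ 0.4704 -0.3847  0.01  ]
[[0.402, -0.885, -0.235, 0.273], [-0.916, -0.388, -0.102, -0.453], [-0.001, 0.256, -0.967, 0.384], [0.0, 0.0, 0.0, 1.0]] 369.22276460440503
```

View pics/w0.png

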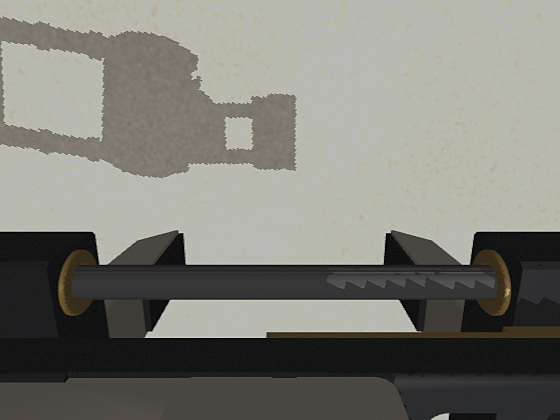

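```bash
cat >> h.py <<'E'
from scipy.spatial.transform import Rotation as Ro
def plan(p,yaw,n):
    s=robot.observe(); R=Ro.from_euler('xyz',s['tool_rot']); G=Ro.from_euler('xyz',[np.pi,0,yaw])
    rv=(R.inv()*G).as_rotvec(); d=R.inv().apply(np.array(p)-s['tool_pos'])*1000
    print('t',s['time'],'pos',np.round(s['tool_pos'],4),'rot',np.round(s['tool_rot'],4),'F',np.round(s['contact_force'],1))
    print('total d(tool) mm',np.round(d,1),'rv',np.round(rv,4),'per row',np.round(d/n,1),np.round(rv/n,4))
E
python3 -c "
from h import *
plan([.50,-.26,.25],-1.31,8)"
```

```text
t 0.6 pos [ 0.2106 -0.4809  0.2268] rot [ 3.1416e+00 -2.0000e-04 -1.1580e+00] F [ 0.6  0.3 -0. ]
total d(tool) mm [ -86.3 -353.7  -23.3] rv [ 0.     -0.0002  0.152 ] per row [-10.8 -44.2  -2.9] [ 0.    -0.     0.019]
```

Emit:
move_arm([
  [40,-11,-45,-3,0,0,0.02],
  [40,-11,-45,-3,0,0,0.02],
  [40,-11,-45,-3,0,0,0.02],
  [40,-11,-45,-3,0,0,0.02],
  [40,-11,-45,-3,0,0,0.02],
  [40,-11,-45,-3,0,0,0.02],
  [40,-11,-45,-3,0,0,0.02],
  [40,-11,-45,-3,0,0,0.02],
  [40,0,0,0,0,0,0],
])

```text
time: 1.72
tool_pos: [0.5298, -0.2728, 0.2514]
tool_rot: [-3.141, -0.002, -1.326]
contact_force: [0.2, -1.1, 0.2]
opening: 0.04
```

```bash
python3 -c "
from h import *
plan([.50,-.26,.25],-1.31,8)
c=snap('wrist','w1.png')
for t in ['wedge','short_foot','balance_base']: print(robot.look_for(t,'wrist'))
"
```

```text
t 1.725 pos [ 0.5298 -0.2728  0.2514] rot [-3.1408e+00 -1.9000e-03 -1.3264e+00] F [ 0.2 -1.1  0.2]
total d(tool) mm [-19.6  25.8   1.3] rv [-0.0008 -0.0019 -0.0164] per row [-2.5  3.2  0.2] [-0.0001 -0.0002 -0.002 ]
[{'rect': [240.8, 259.7, 45.7, 49.2], 'conf': 0.82}, {'rect': [285.2, 47.5, 42.8, 107.8], 'conf': 0.76}]
[{'rect': [0.0, 0.0, 235.1, 18.8], 'conf': 0.63}]
[{'rect': [0.0, 1.5, 234.5, 14.2], 'conf': 0.7}]
```

View pics/w1.png

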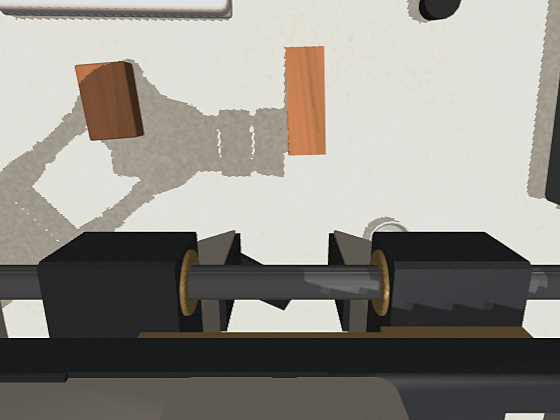

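Run:
```python
from h import *
c=robot.read_camera('wrist')
a=c['img'];print(np.round(c['T'],3).tolist())
cv2.imwrite('pics/w1z.png',cv2.resize(a[35:165,265:345,::-1],None,fx=4.5,fy=4.5,interpolation=cv2.INTER_NEAREST))
b=cv2.imread('pics/scene0.png'); cv2.imwrite('pics/s0z.png',cv2.resize(b[185:300,180:385],None,fx=3.8,fy=3.8,interpolation=cv2.INTER_CUBIC))
```

```text
[[0.238, -0.939, -0.249, 0.593], [-0.971, -0.23, -0.062, -0.258], [0.002, 0.256, -0.967, 0.408], [0.0, 0.0, 0.0, 1.0]]
```

View pics/w1z.png

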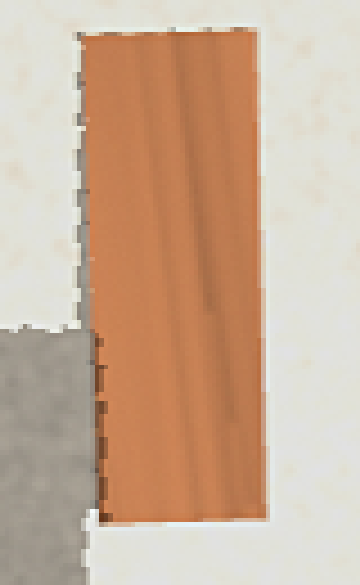

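View pics/s0z.png

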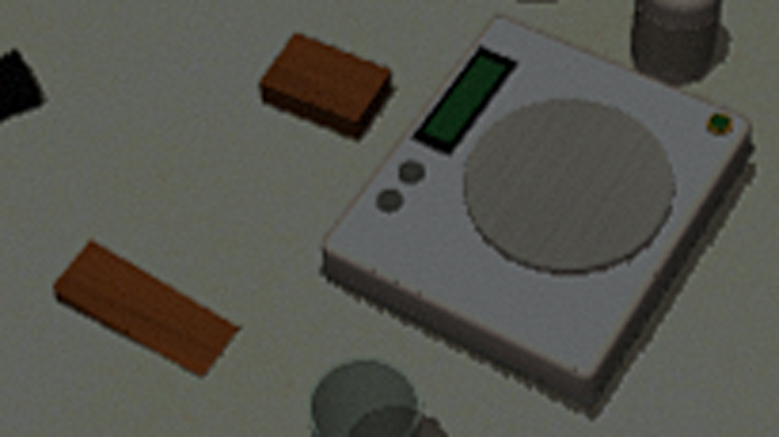

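Run:
```python
from h import *
c=robot.read_camera('wrist')
P=[px2w(c,265+u/4.5,35+v/4.5,z)[:2] for u,v,z in [(82,37,.002),(258,30,.002),(105,520,.018),(267,520,.018)]]
P=np.array(P);print(P.round(4)); f=P[:2].mean(0);n=P[2:].mean(0);d=f-n;print(f,n,np.linalg.norm(d),np.arctan2(d[1],d[0]))
print(robot.observe()['tool_pos'])
plan([.58,-.20,.25],-1.32,4)
```

```text
[[ 0.6457 -0.2448]
 [ 0.6567 -0.2834]
 [ 0.5419 -0.2757]
 [ 0.551  -0.3128]]
[ 0.65121877 -0.26413784] [ 0.54646883 -0.29425238] 0.1089928267424231 0.2799403425354641
[ 0.52667375 -0.27553908  0.25178052]
t 2.025 pos [ 0.5267 -0.2755  0.2518] rot [-3.1416e+00 -2.2000e-03 -1.3317e+00] F [ 0.7  0.6 -0.5]
total d(tool) mm [-60.8 -69.7   1.6] rv [ 0.     -0.0022 -0.0117] per row [-15.2 -17.4   0.4] [ 0.     -0.0005 -0.0029]
```

Emit:
move_arm([
  [40,-25,-30,0,0,0,0],
  [40,-25,-30,0,0,0,0],
  [40,-25,-30,0,0,0,0],
  [40,-25,-30,0,0,0,0],
  [40,0,0,0,0,0,0],
  [40,0,0,0,0,0,0],
])

```text
time: 2.78
tool_pos: [0.6185, -0.1534, 0.2524]
tool_rot: [3.141, -0.003, -1.342]
contact_force: [-0.3, -0.6, 0.1]
opening: 0.0401
```

```bash
python3 -c "
from h import *
plan([.58,-.20,.25],-1.31,8)
c=snap('wrist','w2.png')
print(c['T'].tolist() if hasattr(c['T'],'tolist') else c['T'])
"
```

```text
t 2.775 pos [ 0.6185 -0.1534  0.2524] rot [ 3.1412 -0.0035 -1.3425] F [-0.3 -0.6  0.1]
total d(tool) mm [36.7 48.1  2.6] rv [ 0.0004 -0.0035 -0.0325] per row [4.6 6.  0.3] [ 0.0001 -0.0004 -0.0041]
[[0.22671374161225094, -0.9416070324040066, -0.24895195498628192, 0.6844959027627896], [-0.9739564600976531, -0.2183642479206438, -0.06103989731395789, -0.13656110949679803], [0.003113390149087792, 0.2563069483205046, -0.9665904277636975, 0.4093662581724411], [0.0, 0.0, 0.0, 1.0]]
```

View pics/w2.png

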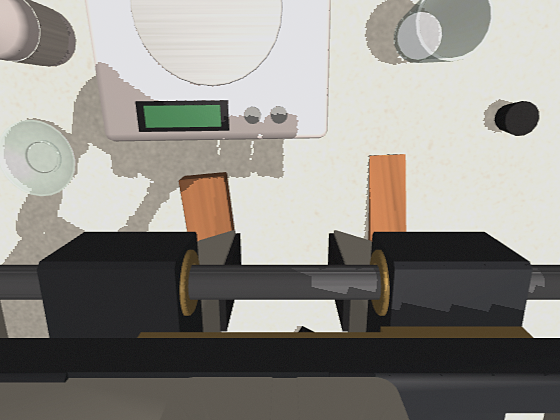

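Run:
```python
import cv2
a=cv2.imread('pics/w2.png')
cv2.imwrite('pics/w2z.png',cv2.resize(a[0:170,80:345],None,fx=3,fy=3,interpolation=cv2.INTER_NEAREST))
```

```text
(no output)
```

View pics/w2z.png

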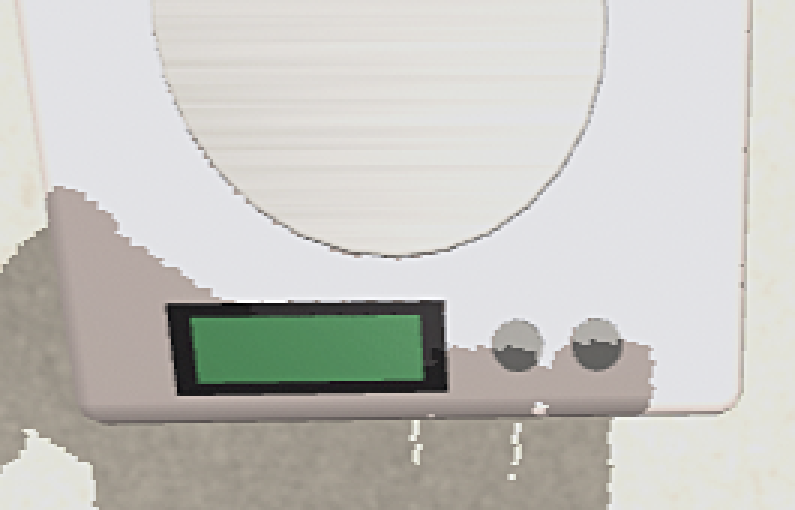

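```bash
cat > fit.py <<'E'
from h import *
from scipy.optimize import least_squares
cw=robot.read_camera('wrist'); ct=robot.read_camera('top')
cw['T']=np.array([[0.22671374161225094, -0.9416070324040066, -0.24895195498628192, 0.6844959027627896], [-0.9739564600976531, -0.2183642479206438, -0.06103989731395789, -0.13656110949679803], [0.003113390149087792, 0.2563069483205046, -0.9665904277636975, 0.4093662581724411], [0,0,0,1]])
ax=np.array([-.07,.085,0]);ax=ax/np.linalg.norm(ax)
Rt=Ro.from_rotvec(ax*.065)
if Rt.apply([-.07,-.085,0])[2]>0: Rt=Rt.inv()
print(Rt.apply([-.07,-.085,0]))
def M(p,q): # body pt -> world; rotate about diagonal thro foot centres z~.012
    q=np.array(q)-[0,0,.012]; q=Rt.apply(q)+[0,0,.012]
    return Ro.from_euler('z',p[2]).apply(q)+[p[0],p[1],0]
def edge(c,A,B,v):
    a=np.array(w2px(c,A));b=np.array(w2px(c,B)); return a[0]+(b[0]-a[0])*(v-a[1])/(b[1]-a[1])
def res(p):
    h=p[3]; FL,FR,BR,BL=[M(p,[x,y,h]) for x,y in [(-.095,.108),(-.095,-.108),(.095,-.108),(.095,.108)]]
    r=[*(np.array(w2px(cw,FL))-[107,141.3]),*(np.array(w2px(cw,FR))-[327,137.7]),edge(cw,FL,BL,0)-86.7,edge(cw,FR,BR,0)-330.7]
    for c,(u,v) in zip([FL,FR,BR,BL],[(175,270),(400,235),(362,65),(141,97)]):
        r+=list(.7*(np.array(w2px(ct,c))-[190+u/3,110+v/2.7]))
    return r
s=least_squares(res,[.72,-.06,.23,.06]); print(s.x,np.round(s.fun,1))
print('foot',M(s.x,[-.07,-.085,.007]))
E
python3 fit.py
```

```text
[-0.06982383 -0.08485492 -0.00701962]
[ 0.72553793 -0.05952549  0.23517745  0.04591439] [ 0.6 -0.5 -0.   0.4 -0.4  0.4 -0.5  0.6  0.1  0.1 -0.6 -0.3 -1.   0.1]
foot [ 6.77604348e-01 -1.58055456e-01 -9.06094268e-06]
```

Emit:
move_arm([
  [30,20,20,0,0,0,-0.175],
  [30,20,20,0,0,0,-0.175],
  [30,0,0,0,0,0,-0.175],
  [30,0,0,0,0,0,-0.175],
  [30,0,0,0,0,0,-0.175],
  [30,0,0,0,0,0,-0.175],
  [30,0,0,0,0,0,-0.175],
  [30,0,0,0,0,0,-0.175],
  [30,0,0,0,0,0,-0.175],
  [30,0,0,0,0,0,0],
])

```text
time: 4.18
tool_pos: [0.5864, -0.2152, 0.2544]
tool_rot: [3.136, -0.0, 0.267]
contact_force: [0.3, -0.2, 0.3]
opening: 0.0298
```

```bash
python3 -c "
from h import *
plan([.596,-.332,.06],.235,5)"
```

```text
t 4.175 pos [ 0.5864 -0.2152  0.2544] rot [ 3.1364e+00 -1.0000e-04  2.6700e-01] F [ 0.3 -0.2  0.3]
total d(tool) mm [-21.6 114.2 195. ] rv [ 0.0052 -0.0002  0.032 ] per row [-4.3 22.8 39. ] [ 0.001  -0.      0.0064]
```

Emit:
move_arm([
  [30,-7,38,20,0.002,0,0.011],
  [30,-7,38,20,0.002,0,0.011],
  [30,-7,38,20,0.001,0,0.01],
  [30,0,0,45,0,0,0],
  [30,0,0,45,0,0,0],
  [30,0,0,40,0,0,0],
  [30,0,0,0,0,0,0],
])

```text
time: 5.05
tool_pos: [0.5933, -0.3393, 0.0617]
tool_rot: [3.138, -0.004, 0.199]
contact_force: [-0.4, -1.0, 1.0]
opening: 0.0299
```

```bash
python3 -c "
from h import *
plan([.596,-.332,.004],.235,3)
snap('wrist','w3.png')"
```

```text
t 5.05 pos [ 0.5933 -0.3393  0.0617] rot [ 3.1383 -0.0037  0.199 ] F [-0.4 -1.   1. ]
total d(tool) mm [ 3.9 -6.8 57.7] rv [ 0.0033 -0.0036 -0.036 ] per row [ 1.3 -2.3 19.2] [ 0.0011 -0.0012 -0.012 ]
```

View pics/w3.png

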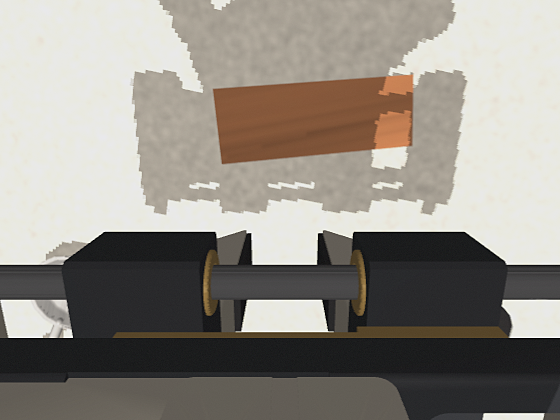

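Emit:
move_arm([
  [30,2,0,25,0.003,-0.003,-0.034],
  [30,2,0,20,0,0,0],
  [30,0,0,10,0,0,0],
  [30,0,0,0,0,0,0],
])

```text
time: 5.6
tool_pos: [0.6017, -0.3414, 0.0113]
tool_rot: [3.132, -0.009, 0.233]
contact_force: [-0.2, 0.3, -0.6]
opening: 0.0298
```

```bash
python3 -c "
from h import *
plan([.568,-.2147,.004],.235,3)
snap('wrist','w4.png')"
```

```text
t 5.6 pos [ 0.6017 -0.3414  0.0113] rot [ 3.1317 -0.0088  0.2328] F [-0.2  0.3 -0.6]
total d(tool) mm [  -3.6 -131.2    5.9] rv [ 0.0099 -0.0087 -0.0022] per row [ -1.2 -43.7   2. ] [ 0.0033 -0.0029 -0.0007]
```

View pics/w4.png

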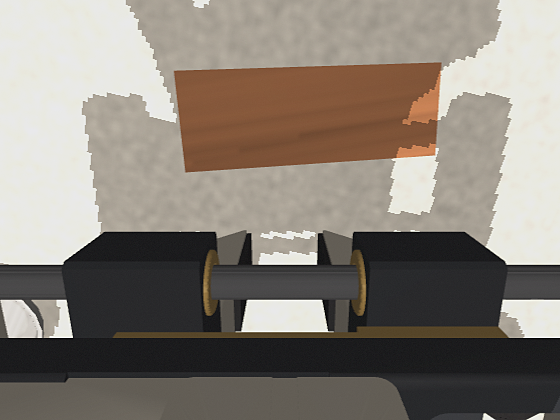

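Emit:
move_arm([
  [30,-4,0,7,0.01,-0.009,0],
  [30,0,-10,0,0,0,0],
  [30,0,-12,0,0,0,0],
  [30,0,-12,0,0,0,0],
  [30,0,-12,0,0,0,0],
  [30,0,-12,0,0,0,0],
  [30,0,-12,0,0,0,0],
  [30,0,-12,0,0,0,0],
])

```text
time: 6.65
tool_pos: [0.5786, -0.2577, 0.0065]
tool_rot: [3.139, -0.002, 0.233]
contact_force: [0.3, 0.7, -0.2]
opening: 0.0301
```

```bash
python3 -c "
from h import *
plan([.568,-.2147,.004],.235,3)
snap('wrist','w5.png')"
```

```text
t 6.65 pos [ 0.5786 -0.2577  0.0065] rot [ 3.1392e+00 -2.2000e-03  2.3290e-01] F [ 0.3  0.7 -0.2]
total d(tool) mm [ -0.4 -44.3   2.4] rv [ 0.0024 -0.0022 -0.0022] per row [ -0.1 -14.8   0.8] [ 0.0008 -0.0007 -0.0007]
```

View pics/w5.png

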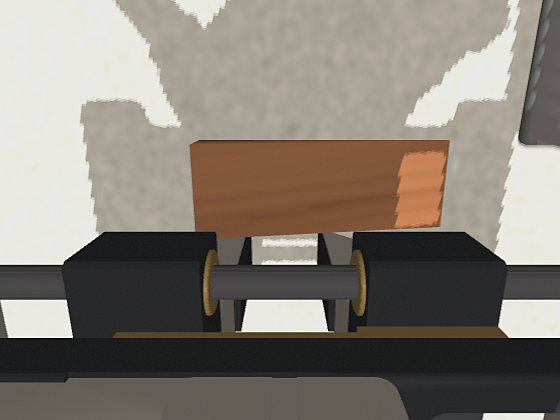

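Emit:
move_arm([
  [30,0,-10,2.5,0,0,0],
  [30,0,-12,0,0,0,0],
  [30,0,-12,0,0,0,0],
  [30,0,-5,0,0,0,0],
  [30,0,0,0,0,0,0],
])

```text
time: 7.32
tool_pos: [0.5686, -0.2152, 0.0037]
tool_rot: [3.14, -0.002, 0.234]
contact_force: [1.1, -0.9, -1.0]
opening: 0.03
```

```bash
python3 -c "
from h import *
plan([.568,-.2147,.004],.235,3)
c=snap('wrist','w6.png');np.save('w6T.npy',c['T'])
snap('top','t6.png')
a=cv2.imread('pics/t6.png')
cv2.imwrite('pics/t6z.png',cv2.resize(a[110:330,190:450],None,fx=3,fy=2.7,interpolation=cv2.INTER_CUBIC))"
```

```text
t 7.325 pos [ 0.5686 -0.2152  0.0037] rot [ 3.1403e+00 -1.6000e-03  2.3410e-01] F [ 1.1 -0.9 -1. ]
total d(tool) mm [-0.4 -0.7 -0.3] rv [ 0.0013 -0.0016 -0.0009] per row [-0.1 -0.2 -0.1] [ 0.0004 -0.0005 -0.0003]
```

View pics/w6.png

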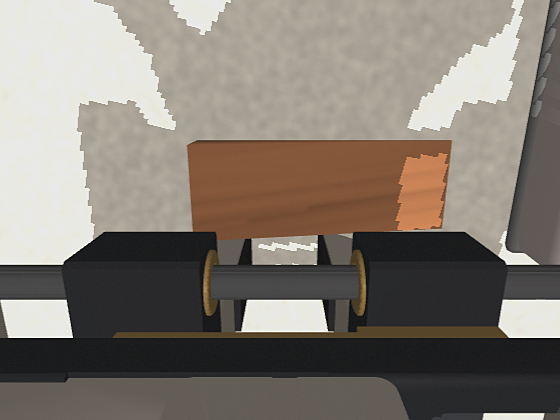

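View pics/t6z.png

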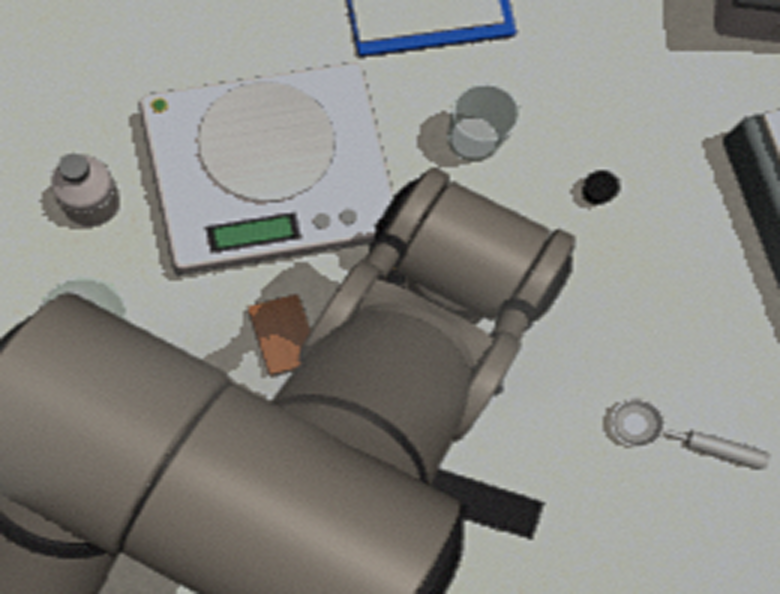

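Run:
```python
import cv2
a=cv2.imread('pics/w6.png')
cv2.imwrite('pics/w6z.png',cv2.resize(a[120:260,175:460],None,fx=2.8,fy=2.8,interpolation=cv2.INTER_NEAREST))
```

```text
(no output)
```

View pics/w6z.png

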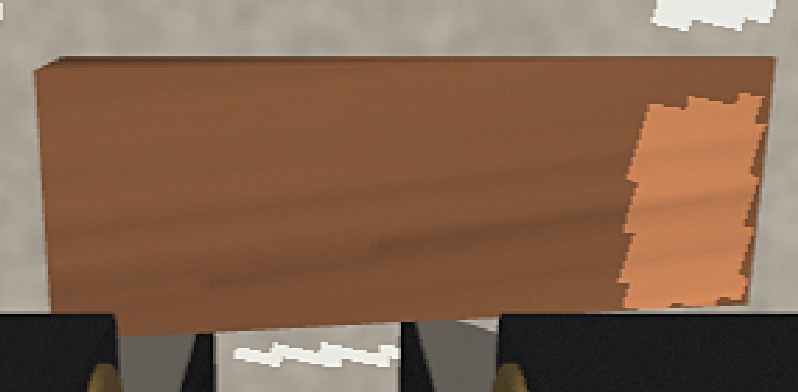

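```bash
cat > wm.py <<'E'
from h import *
F=np.array([.6776,-.158]);X=np.array([np.cos(.235),np.sin(.235)]);Y=np.array([-X[1],X[0]])
def wm(T,pts,s,ox,oy):
    c=robot.read_camera('wrist');c['T']=T
    P=np.array([px2w(c,ox+u/s,oy+v/s,z)[:2] for u,v,z in pts])
    f=P[:2].mean(0);n=P[2:].mean(0);d=f-n
    print('len',np.linalg.norm(d),'w',np.linalg.norm(P[0]-P[1]),np.linalg.norm(P[2]-P[3]),'yaw',np.arctan2(d[1],d[0]))
    for a,m in(('thin',f),('thick',n)): print(a,m.round(4),'bal frame rel foot',((m-F)@X).round(4),((m-F)@Y).round(4))
def tgt(xb,yb): return F+X*xb+Y*yb
E
python3 - <<'E'
from wm import *
wm(np.load('w6T.npy'),[(774,58,.002),(748,303,.002),(36,70,.018),(52,339,.018)],2.8,175,120)
E
```

```text
len 0.10889662893723624 w 0.03957211428348035 0.039548392382820145 yaw 0.23339191446471236
thin [ 0.6304 -0.1673] bal frame rel foot -0.0481 0.002
thick [ 0.5244 -0.1925] bal frame rel foot -0.157 0.0022
```

Emit:
move_arm([
  [30,0,15,0,0,0,0],
  [30,0,15,0,0,0,0],
  [30,0,0,-40,0,0,0],
  [30,0,0,-50,0,0,0],
  [30,-50,0,-30,0,0,0],
  [20,-50,0,0,0,0,0.175],
  [0,0,0,0,0,0,0.175],
  [0,0,0,0,0,0,0.175],
  [0,0,0,0,0,0,0.175],
  [0,0,0,0,0,0,0.175],
  [0,0,0,0,0,0,0.175],
  [0,0,0,0,0,0,0.175],
])

```text
time: 8.98
tool_pos: [0.4765, -0.2866, 0.1289]
tool_rot: [-3.14, -0.01, -1.043]
contact_force: [0.5, 0.4, 0.3]
opening: 0.0005
```

Emit:
move_arm([
  [0,0,0,0,0,0,0.175],
  [0,0,0,0,0,0,0.16],
  [0,0,0,0,0,0,0],
])

```text
time: 9.35
tool_pos: [0.4767, -0.2907, 0.1294]
tool_rot: [-3.136, -0.011, -1.391]
contact_force: [-0.3, -0.5, -0.5]
opening: 0.0004
```

```bash
python3 -c "
from wm import *
p=tgt(-.195,.002)
plan([*p,.06],-1.336,3)"
```

```text
t 9.35 pos [ 0.4767 -0.2907  0.1294] rot [-3.1356 -0.0105 -1.391 ] F [-0.3 -0.5 -0.5]
total d(tool) mm [-86.6 -26.2  68.6] rv [-0.0057 -0.0107 -0.055 ] per row [-28.9  -8.7  22.9] [-0.0019 -0.0036 -0.0183]
```

Emit:
move_arm([
  [0,-40,-8,0,-0.005,-0.01,-0.05],
  [0,-38,-8,10,0,0,0],
  [0,0,0,25,0,0,0],
  [0,0,0,20,0,0,0],
  [0,0,0,0,0,0,0],
])

```text
time: 9.98
tool_pos: [0.4777, -0.213, 0.0736]
tool_rot: [-3.139, -0.003, -1.324]
contact_force: [1.2, 0.2, 0.4]
opening: 0.0004
```

```bash
python3 -c "
from wm import *
p=tgt(-.195,.002)
plan([*p,.006],-1.336,3)
c=snap('wrist','w7.png');np.save('w7T.npy',c['T'])"
```

```text
t 9.975 pos [ 0.4777 -0.213   0.0736] rot [-3.1388 -0.0034 -1.3237] F [1.2 0.2 0.4]
total d(tool) mm [ -9.1 -12.1  67.6] rv [-0.0028 -0.0033  0.0123] per row [-3.  -4.  22.5] [-0.0009 -0.0011  0.0041]
```

View pics/w7.png

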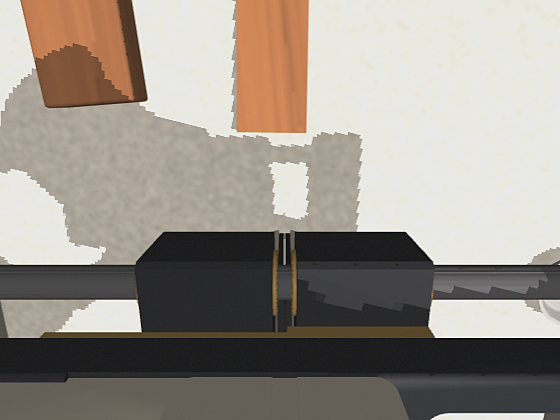

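Emit:
move_arm([
  [0,-9,0,25,-0.003,-0.003,0.012],
  [0,0,0,22,0,0,0],
  [0,0,0,12,0,0,0],
  [0,0,0,0,0,0,0],
])

```text
time: 10.52
tool_pos: [0.4795, -0.2083, 0.0181]
tool_rot: [-3.135, -0.008, -1.333]
contact_force: [-0.4, 0.1, -0.2]
opening: 0.0004
```

```bash
python3 -c "
from wm import *
p=tgt(-.125,.0015)
plan([*p,.006],-1.336,3)
c=snap('wrist','w8.png');np.save('w8T.npy',c['T'])"
```

```text
t 10.525 pos [ 0.4795 -0.2083  0.0181] rot [-3.1346 -0.0077 -1.3333] F [-0.4  0.1 -0.2]
total d(tool) mm [ -4.2 -79.3  12.6] rv [-0.007  -0.0077  0.0027] per row [ -1.4 -26.4   4.2] [-0.0023 -0.0026  0.0009]
```

View pics/w8.png

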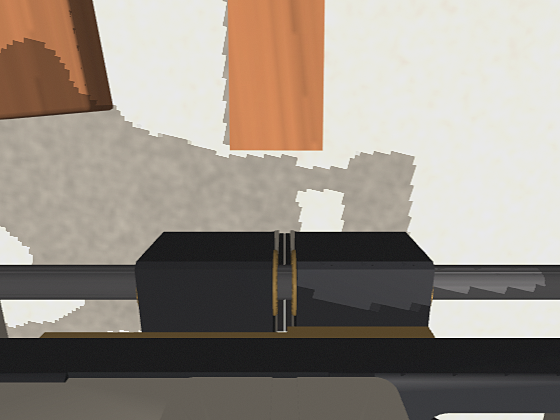

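Emit:
move_arm([
  [0,-4,0,8,-0.007,-0.007,0.002],
  [0,0,-10,5,0,0,0],
  [0,0,-10,0,0,0,0],
  [0,0,-10,0,0,0,0],
  [0,0,-10,0,0,0,0],
  [0,0,-10,0,0,0,0],
  [0,0,-8,0,0,0,0],
  [0,0,0,0,0,0,0],
])

```text
time: 11.58
tool_pos: [0.5415, -0.1904, 0.0069]
tool_rot: [-3.138, -0.004, -1.334]
contact_force: [-0.2, 0.8, -0.2]
opening: 0.0005
```

```bash
python3 -c "
from wm import *
p=tgt(-.125,.0015)
plan([*p,.006],-1.336,3)
c=snap('wrist','w9.png');np.save('w9T.npy',c['T'])"
```

```text
t 11.575 pos [ 0.5415 -0.1904  0.0069] rot [-3.138  -0.0041 -1.3343] F [-0.2  0.8 -0.2]
total d(tool) mm [ -1.3 -14.9   1. ] rv [-0.0036 -0.0041  0.0017] per row [-0.4 -5.   0.3] [-0.0012 -0.0014  0.0006]
```

View pics/w9.png

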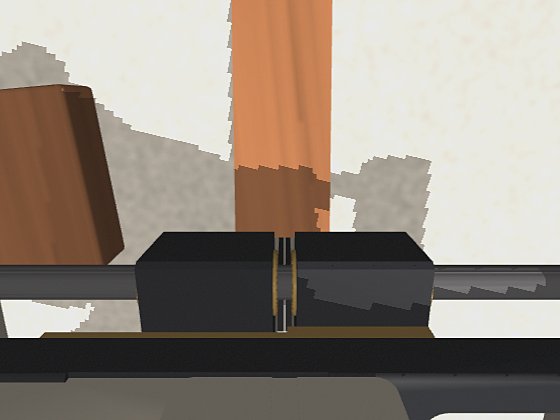

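Emit:
move_arm([
  [0,-1,-6,0,-0.003,-0.004,0.001],
  [0,0,-6,0,0,0,0],
  [0,0,-6,0,0,0,0],
  [0,0,-6,0,0,0,0],
  [0,0,-6,0,0,0,0],
  [0,0,-4,0,0,0,0],
  [0,0,0,0,0,0,0],
])

```text
time: 12.5
tool_pos: [0.5734, -0.1813, 0.0068]
tool_rot: [3.137, 0.002, -1.336]
contact_force: [-1.4, -0.5, 1.3]
opening: 0.0004
```

```bash
python3 -c "
from wm import *
p=tgt(-.0865,.0015)
plan([*p,.006],-1.336,3)
c=snap('wrist','w10.png');np.save('w10T.npy',c['T']);snap('scene','s10.png')
b=cv2.imread('pics/s10.png'); cv2.imwrite('pics/s10z.png',cv2.resize(b[165:300,180:385],None,fx=3.8,fy=3.8,interpolation=cv2.INTER_CUBIC))"
```

```text
t 12.5 pos [ 0.5734 -0.1813  0.0068] rot [ 3.1367e+00  2.3000e-03 -1.3359e+00] F [-1.4 -0.5  1.3]
total d(tool) mm [  0.1 -20.2   0.7] rv [0.0049 0.0023 0.0001] per row [ 0.  -6.7  0.2] [0.0016 0.0008 0.    ]
```

View pics/w10.png

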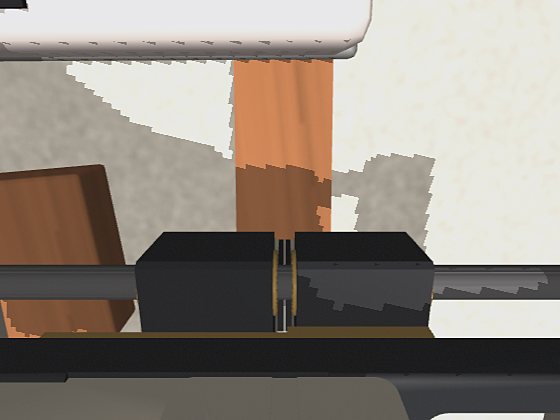

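View pics/s10z.png

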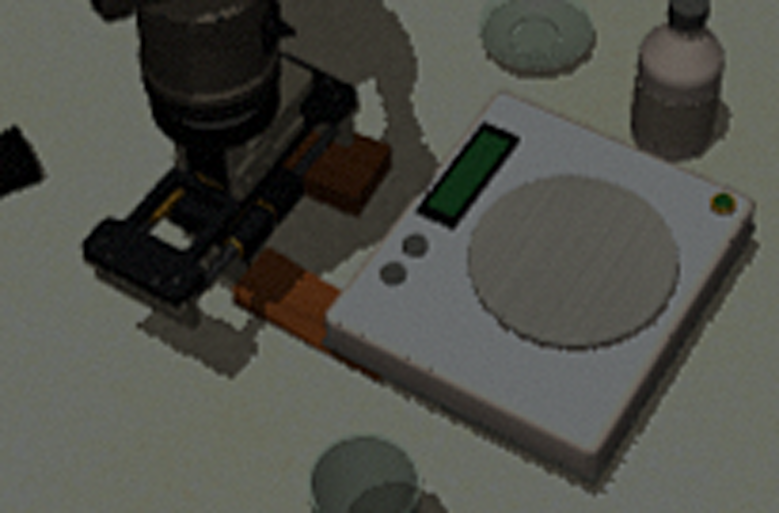

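```bash
python3 -c "
from wm import *
c=robot.read_camera('wrist');c['T']=np.load('w10T.npy')
for u,v,z in [(372,10,.055),(372,10,.045),(372,10,.03),(331,62,.008),(331,62,.011),(235,62,.011),(332,150,.015),(236,150,.015),(350,58,.016),(200,58,.018)]:
    p=px2w(c,u,v,z)[:2]-F; print(u,v,z,(p@X).round(4),(p@Y).round(4))
"
```

```text
372 10 0.055 -0.0155 -0.021
372 10 0.045 -0.0135 -0.0232
372 10 0.03 -0.0104 -0.0264
331 62 0.008 -0.0246 -0.016
331 62 0.011 -0.0249 -0.0157
235 62 0.011 -0.0249 0.0217
332 150 0.015 -0.0586 -0.0167
236 150 0.015 -0.0587 0.0219
350 58 0.016 -0.0239 -0.0222
200 58 0.018 -0.0241 0.0337
```

Emit:
move_arm([
  [0,0,-4,0,0.004,0.002,0],
  [0,0,-4,0,0,0,0],
  [0,0,-4,0,0,0,0],
  [0,0,-4,0,0,0,0],
  [0,0,-2,0,0,0,0],
  [0,0,0,0,0,0,0],
])

```text
time: 13.4
tool_pos: [0.591, -0.1769, 0.0066]
tool_rot: [3.139, 0.001, -1.336]
contact_force: [-2.7, -0.5, 2.0]
opening: 0.0
```

```bash
python3 -c "
from wm import *
p=tgt(-.0865,.0015)
plan([*p,.006],-1.336,3)
c=snap('wrist','w11.png');np.save('w11T.npy',c['T']);snap('scene','s11.png')
b=cv2.imread('pics/s11.png'); cv2.imwrite('pics/s11z.png',cv2.resize(b[165:300,180:385],None,fx=3.8,fy=3.8,interpolation=cv2.INTER_CUBIC))"
```

```text
t 13.4 pos [ 0.591  -0.1769  0.0066] rot [ 3.1391e+00  1.0000e-03 -1.3361e+00] F [-2.7 -0.5  2. ]
total d(tool) mm [ 0.3 -2.1  0.6] rv [ 0.0025  0.001  -0.0001] per row [ 0.1 -0.7  0.2] [ 0.0008  0.0003 -0.    ]
```

View pics/w11.png

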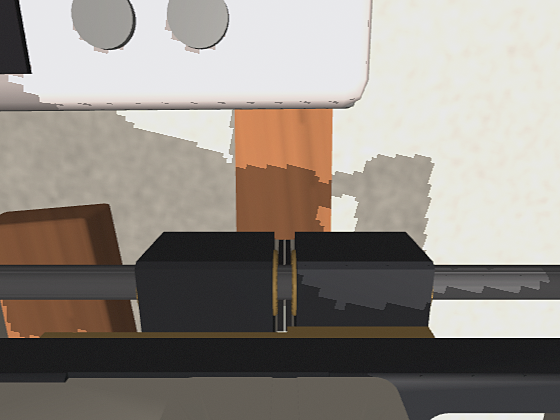

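View pics/s11z.png

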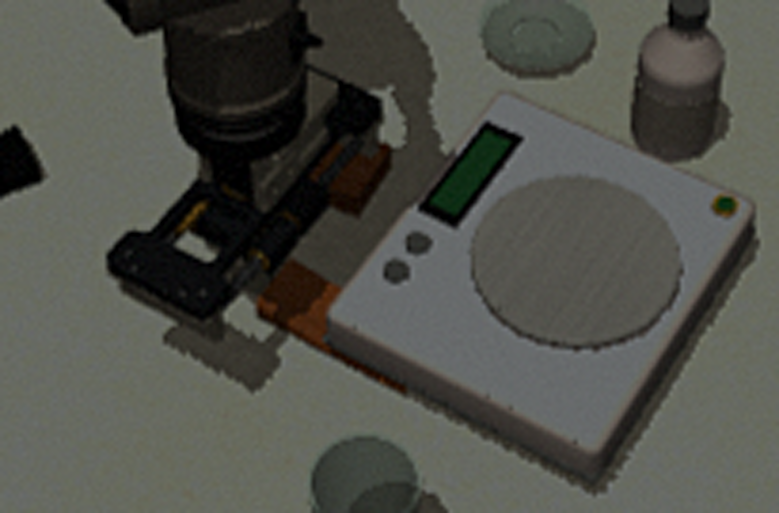

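Emit:
move_arm([
  [0,0,10,0,0,0,0],
  [0,0,25,0,0,0,0],
  [0,0,20,-30,0,0,0],
  [0,0,0,-50,0,0,0],
  [0,0,0,-50,0,0,0],
  [0,0,0,-30,0,0,0],
  [0,0,0,0,0,0,0],
  [0,0,0,0,0,0,0],
])

```text
time: 14.5
tool_pos: [0.5341, -0.1902, 0.1695]
tool_rot: [-3.139, 0.001, -1.338]
contact_force: [0.4, 0.2, 0.7]
opening: 0.0006
```

```bash
python3 -c "
from wm import *
plan([.59,-.176,.006],-1.336,3)
c=snap('wrist','w12.png');np.save('w12T.npy',c['T']);snap('scene','s12.png');snap('top','t12.png')
a=cv2.imread('pics/w12.png');cv2.imwrite('pics/w12z.png',cv2.resize(a[30:230,140:400],None,fx=3,fy=3,interpolation=cv2.INTER_NEAREST))"
```

```text
t 14.5 pos [ 0.5341 -0.1902  0.1695] rot [-3.1393e+00  9.0000e-04 -1.3378e+00] F [0.4 0.2 0.7]
total d(tool) mm [ -0.8 -57.3 163.7] rv [-0.0023  0.0009 -0.0018] per row [ -0.3 -19.1  54.6] [-0.0008  0.0003 -0.0006]
```

View pics/w12.png

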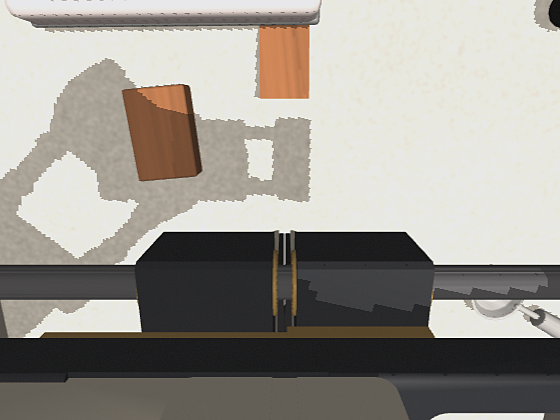

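View pics/w12z.png

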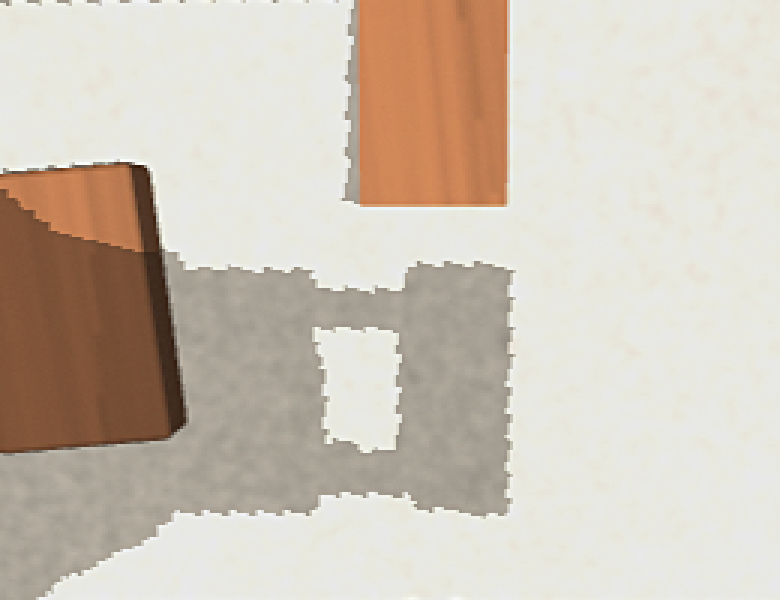

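```bash
python3 -c "
from wm import *
c=robot.read_camera('wrist');c['T']=np.load('w12T.npy')
for u,v,z in [(260,98.5,.018),(309.3,98.3,.018),(318,24,.021),(318,22,.025),(200,26,.021),(100,28,.021)]:
    p=px2w(c,u,v,z)[:2]-F; print(u,v,z,(p@X).round(4),(p@Y).round(4))
for f in ['s0','s12']: pass
a=cv2.imread('pics/scene0.png');b=cv2.imread('pics/s12.png')
r=lambda q:cv2.resize(q[190:295,255:385],None,fx=3,fy=3,interpolation=cv2.INTER_CUBIC)
cv2.imwrite('pics/cmp.png',np.hstack([r(a),r(b)]))
t=[cv2.imread('pics/top0.png'),cv2.imread('pics/t12.png')]
r=lambda q:cv2.resize(q[125:225,230:330],None,fx=4,fy=4,interpolation=cv2.INTER_CUBIC)
cv2.imwrite('pics/cmpt.png',np.hstack([r(t[0]),r(t[1])]))
"
```

```text
260 98.5 0.018 -0.0785 0.0226
309.3 98.3 0.018 -0.0784 -0.0172
318 24 0.021 -0.0237 -0.0228
318 22 0.025 -0.023 -0.0224
200 26 0.021 -0.0249 0.0673
100 28 0.021 -0.0262 0.1439
```

View pics/cmp.png

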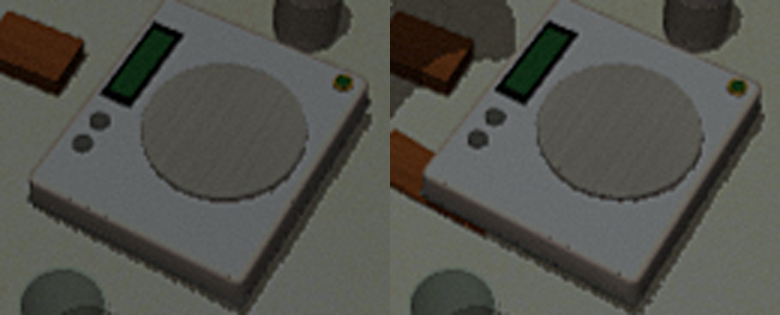

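View pics/cmpt.png

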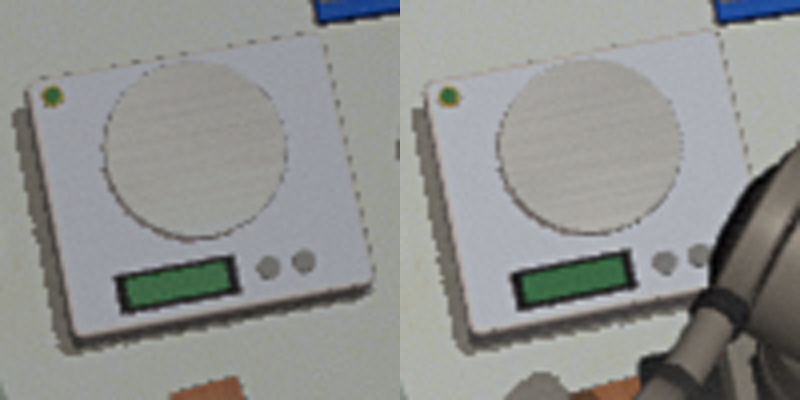

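```bash
cat > lvl.py <<'E'
from h import *
from scipy.optimize import least_squares
import sys
p0=[.7255,-.0595,.235]
ax=np.array([-.07,.085,0]);ax=ax/np.linalg.norm(ax)
Rz=Ro.from_euler('z',p0[2])
sg=1 if Ro.from_rotvec(ax*.065).apply([-.07,-.085,0])[2]<0 else -1
def Mo(a,q): return Rz.apply(Ro.from_rotvec(ax*sg*a).apply(q-[0,0,.012])+[0,0,.012])+[p0[0],p0[1],0]
obs=[]
for cam,f0,f1 in [('scene','scene0.png',sys.argv[1]),('top','top0.png',sys.argv[2])]:
    c=robot.read_camera(cam); a=cv2.imread('pics/'+f0,0);b=cv2.imread('pics/'+f1,0)
    h=.052
    poly=np.array([w2px(c,Mo(.065,np.array([x,y,h]))) for x,y in [(-.1,.112),(-.1,-.112),(.1,-.112),(.1,.112)]])
    m=np.zeros_like(a);cv2.fillPoly(m,[poly.astype(np.int32)],255)
    k=cv2.goodFeaturesToTrack(a,80,.02,4,mask=m)
    n,st,_=cv2.calcOpticalFlowPyrLK(a,b,k,None,winSize=(11,11),maxLevel=1)
    k2,st2,_=cv2.calcOpticalFlowPyrLK(b,a,n,None,winSize=(11,11),maxLevel=1)
    ok=(st[:,0]==1)&(st2[:,0]==1)&(np.linalg.norm(k2-k,axis=2)[:,0]<.2)
    n0=Ro.identity()
    R=Rz*Ro.from_rotvec(ax*sg*.065); T=np.array(c['T'])
    for u,v in zip(k[ok,0],n[ok,0]):
        d=T[:3,:3]@np.array([(u[0]-c['cx'])/c['fx'],(u[1]-c['cy'])/c['fy'],1]);o=T[:3,3]
        nrm=R.apply([0,0,1]);q0=Mo(.065,np.array([0,0,h])); P=o+d*(nrm@(q0-o))/(nrm@d)
        body=Ro.from_rotvec(ax*sg*.065).inv().apply(Rz.inv().apply(P-[p0[0],p0[1],0])-[0,0,.012])+[0,0,.012]
        obs.append((cam,c,body,v,v-u))
def res(p):
    r=[]
    for cam,c,b,v,_ in obs:
        P=Mo(p[0],b); rel=P-[p0[0],p0[1],0]; rel=Ro.from_euler('z',p[3]).apply(rel)+[p0[0]+p[1],p0[1]+p[2],0]
        r+=list(np.array(w2px(c,rel))-v)
    return r
s=least_squares(res,[.03,0,0,0],loss='soft_l1',f_scale=.4)
J=s.jac;cov=np.linalg.inv(J.T@J)*.3**2
print('n',len(obs),'tilt,dx,dy,dyaw',s.x.round(4),'sd',np.sqrt(np.diag(cov)).round(4),'med res',np.median(np.abs(s.fun)).round(2))
E
python3 lvl.py s12.png t12.png; python3 lvl.py s11.png t6.png
```

```text
n 37 tilt,dx,dy,dyaw [0.0049 0.0008 0.0013 0.006 ] sd [0.0042 0.0002 0.0002 0.002 ] med res 0.19
n 43 tilt,dx,dy,dyaw [ 0.0231 -0.0007 -0.0006 -0.0014] sd [0.0051 0.0002 0.0002 0.0019] med res 0.32
```

```bash
python3 -c "
from wm import *
plan([*tgt(-.125,.0025),.006],-1.336,3)"
```

```text
t 14.9 pos [ 0.5346 -0.1903  0.1699] rot [-3.1394e+00  8.0000e-04 -1.3376e+00] F [ 0.2 -0.4 -0. ]
total d(tool) mm [ -0.5 -21.2 163.9] rv [-0.0022  0.0008 -0.0016] per row [-0.2 -7.1 54.6] [-0.0007  0.0003 -0.0005]
```

Emit:
move_arm([
  [0,0,0,50,0,0,0],
  [0,0,0,50,0,0,0],
  [0,0,0,35,0,0,0],
  [0,0,0,15,0,0,0],
  [0,0,0,0,0,0,0],
])

```text
time: 15.52
tool_pos: [0.5368, -0.1909, 0.0167]
tool_rot: [-3.136, -0.002, -1.338]
contact_force: [-1.1, 0.0, 0.2]
opening: 0.0003
```

```bash
python3 -c "
from wm import *
plan([*tgt(-.105,.0025),.006],-1.336,3)"
```

```text
t 15.525 pos [ 0.5368 -0.1909  0.0167] rot [-3.1364e+00 -1.8000e-03 -1.3375e+00] F [-1.1  0.   0.2]
total d(tool) mm [ -1.8 -39.5  10.9] rv [-0.0052 -0.0018 -0.0015] per row [ -0.6 -13.2   3.6] [-0.0017 -0.0006 -0.0005]
```

Emit:
move_arm([
  [0,-2,-10,10,-0.005,-0.002,-0.001],
  [0,0,-12,0,0,0,0],
  [0,0,-12,0,0,0,0],
  [0,0,0,0,0,0,0],
])

```text
time: 16.02
tool_pos: [0.5751, -0.1814, 0.0102]
tool_rot: [-3.135, -0.005, -1.336]
contact_force: [-0.4, -0.2, -0.1]
opening: 0.0004
```

```bash
python3 -c "
from wm import *
plan([*tgt(-.0858,.0025),.006],-1.336,3)"
```

```text
t 16.025 pos [ 0.5751 -0.1814  0.0102] rot [-3.1353 -0.0047 -1.3359] F [-0.4 -0.2 -0.1]
total d(tool) mm [ -1.4 -19.3   4.3] rv [-0.0063 -0.0047  0.0001] per row [-0.5 -6.4  1.4] [-0.0021 -0.0016  0.    ]
```

Emit:
move_arm([
  [0,-1.4,-5,3.5,-0.006,-0.005,0],
  [0,0,-5,0,0,0,0],
  [0,0,-4,0,0,0,0],
  [0,0,-2,0,0,0,0],
  [0,0,0,0,0,0,0],
])

```text
time: 16.65
tool_pos: [0.5908, -0.176, 0.0067]
tool_rot: [3.141, 0.001, -1.336]
contact_force: [0.9, -0.7, 0.5]
opening: 0.0006
```

```bash
python3 -c "
from wm import *
plan([*tgt(-.0858,.0025),.006],-1.336,3)"
```

```text
t 16.65 pos [ 0.5908 -0.176   0.0067] rot [ 3.1405e+00  1.0000e-03 -1.3359e+00] F [ 0.9 -0.7  0.5]
total d(tool) mm [ 0.2 -2.8  0.7] rv [0.0011 0.001  0.0001] per row [ 0.1 -0.9  0.2] [0.0004 0.0003 0.    ]
```

Emit:
move_arm([
  [0,0,-1.5,0,0,0,0],
  [0,0,-1.5,0,0,0,0],
  [0,0,0,0,0,0,0],
])

```text
time: 17.02
tool_pos: [0.5923, -0.1756, 0.0067]
tool_rot: [3.138, 0.002, -1.336]
contact_force: [-1.7, 0.1, 1.2]
opening: 0.0004
```

Emit:
move_arm([
  [0,0,8,0,0,0,0],
  [0,0,25,0,0,0,0],
  [0,0,20,-30,0,0,0],
  [0,0,0,-50,0,0,0],
  [0,0,0,-50,0,0,0],
  [0,0,0,-30,0,0,0],
  [0,0,0,0,0,0,0],
  [0,0,0,0,0,0,0],
])

```text
time: 18.02
tool_pos: [0.5389, -0.1882, 0.1698]
tool_rot: [-3.141, 0.001, -1.337]
contact_force: [0.9, -0.1, 0.0]
opening: 0.0003
```

```bash
python3 -c "
from wm import *
plan([*tgt(-.0858,.0025),.006],-1.336,3)
c=snap('wrist','w13.png');np.save('w13T.npy',c['T'])
a=cv2.imread('pics/w13.png');cv2.imwrite('pics/w13z.png',cv2.resize(a[0:130,140:400],None,fx=3,fy=3,interpolation=cv2.INTER_NEAREST))"
```

```text
t 18.025 pos [ 0.5389 -0.1882  0.1698] rot [-3.1406e+00  1.5000e-03 -1.3370e+00] F [ 0.9 -0.1  0. ]
total d(tool) mm [  0.6 -56.  163.9] rv [-0.001   0.0015 -0.001 ] per row [  0.2 -18.7  54.6] [-0.0003  0.0005 -0.0003]
```

View pics/w13z.png

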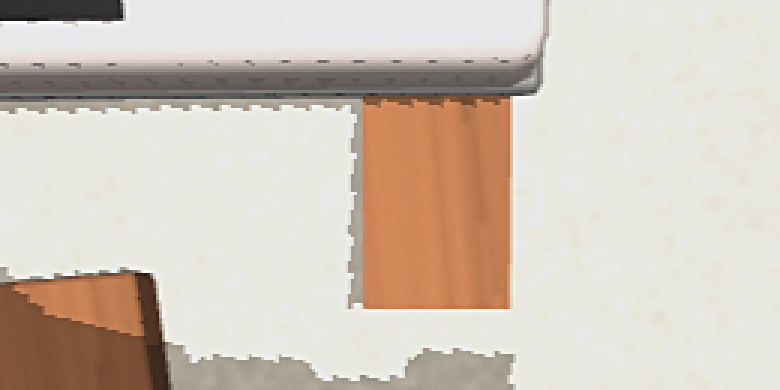

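Emit:
move_arm([
  [0,24,42,-8,0,0,0],
  [0,24,42,-8,0,0,0],
  [0,24,42,-8,0,0,0],
  [0,24,42,-8,0,0,0],
  [0,24,42,-8,0,0,0],
  [0,24,42,-8,0,0,0],
  [0,24,40,-8,0,0,0],
  [0,0,0,0,0,0,0],
  [0,0,0,0,0,0,0],
])

```text
time: 19.2
tool_pos: [0.2843, -0.4224, 0.212]
tool_rot: [3.133, 0.023, -1.335]
contact_force: [0.3, -0.9, -0.7]
opening: 0.0003
```

```bash
python3 -c "
from wm import *
s=robot.observe();print(s['time'],s['tool_pos'],s['qvel'])
c=robot.read_camera('wrist');c['T']=np.load('w13T.npy')
for u,v,z in [(261,102.7,.018),(310,102.7,.018),(317,31.7,.021),(200,32.5,.021)]:
    p=px2w(c,u,v,z)[:2]-F; print(u,v,z,(p@X).round(4),(p@Y).round(4))
snap('scene','s13.png');snap('top','t13.png')"
python3 lvl.py s13.png t13.png
python3 -c "
import cv2
a=cv2.imread('pics/t13.png');cv2.imwrite('pics/t13z.png',cv2.resize(a[110:330,190:450],None,fx=3,fy=2.7,interpolation=cv2.INTER_CUBIC))
b=cv2.imread('pics/s13.png'); cv2.imwrite('pics/s13z.png',cv2.resize(b[165:300,180:385],None,fx=3.8,fy=3.8,interpolation=cv2.INTER_CUBIC))"
```

```text
19.2 [ 0.28433211 -0.4223539   0.21200755] [-0.01790879  0.01183934  0.00110068 -0.00494848 -0.00604312 -0.00310225]
261 102.7 0.018 -0.0769 0.0228
310 102.7 0.018 -0.0769 -0.0169
317 31.7 0.021 -0.0242 -0.0212
200 32.5 0.021 -0.0246 0.0686
n 55 tilt,dx,dy,dyaw [0.0037 0.0008 0.0012 0.0036] sd [0.0034 0.0002 0.0002 0.0016] med res 0.16
```

View pics/t13z.png

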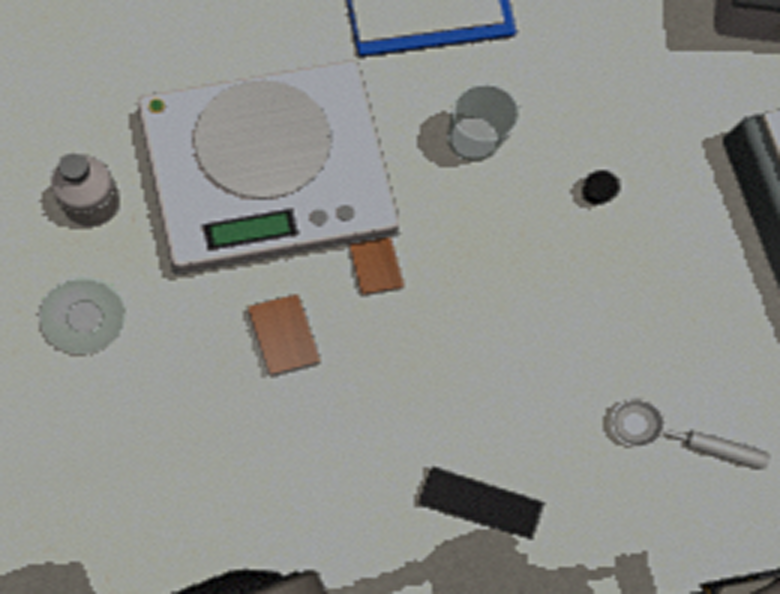

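View pics/s13z.png

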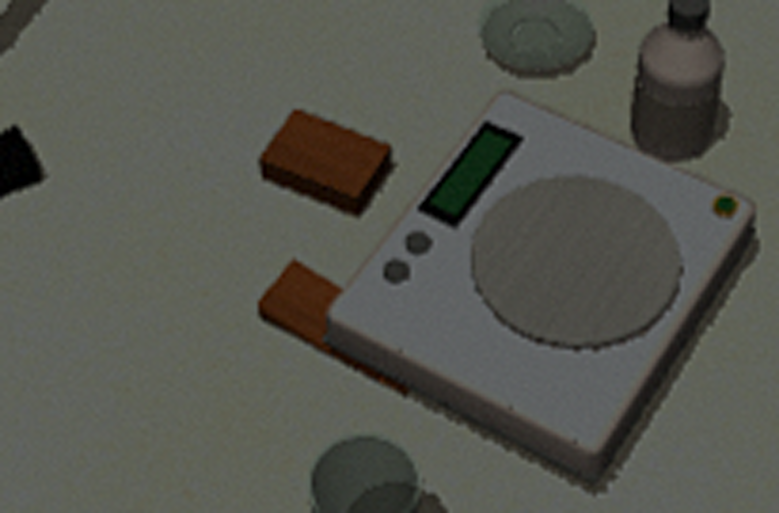

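```bash
python3 -c "
from cell import robot
print(robot.hand_in())"
```

```text
the job is handed in; nothing more can be done
None
```

The wedge is under the short front right foot, the balance is level within what I could measure, and the job is handed in. The arm finished at 19.2 s and had been drawn well clear of the bench items.

I pushed the wedge about 100 mm sideways onto the foot's line with both fingertips. I then pushed it thin end first from behind with the fingers shut. After a first look I went back and nudged it about 2 mm further.

**Wedge position:** the thin end is about 32–33 mm past the foot's axis, against a target of 34 ± 8 mm. It sits about 3 mm left of the foot's line.

**Lean:** tracking features in the pictures before and after gave a remaining lean of 0.004 ± 0.003 rad, down from 0.065 rad. That is zero within the error.

**Balance position:** the same tracking showed it moved by about 1.5 mm, which is within the calibration uncertainty and the effect of levelling.

**Bystanders:** in the last top picture the block, beaker, bottle, dish, stopper, spoon and the black look-alike appear where they started.

**Forces:** they stayed around 3 N in every reading I took.

No valid check failed. One lean fit mixed pictures taken at different moments, so I discarded it.

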